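# Cap the bench outlet with the upturned cup

### The job

We are about to start carving, so keep the chips out of the bench's 12 V outlet: pull the charger plug up out of it, put the plug in the wooden tray, then turn the eight-sided wooden cup over and stand it mouth-down on the bench over the empty outlet, so that the outlet is inside it. Leave everything else on the bench where it is.

Things in the scene. Friction and masses are not known exactly. Their poses are not given: they have to be found in the camera images.
- socket: the 12 V outlet: a round black upright barrel fixed on the bench, 32 mm across, 32 mm tall, on a dark steel flange 40 mm across and 4 mm thick; a 21.6 mm hole opens at its top, 26 mm deep. Origin: centre of its foot, on the bench; z up
- socket_mouth (a point): centre of the outlet's mouth, 32 mm above the bench
- plug: charger plug, no cable, 60 g: steel spigot 20 mm across, 26 mm long, grooved, under a square black head 30 x 30 x 30 mm (sides along its x and y). Origin: centre of the spigot's lower end; z runs up through the head (top at 56 mm). Starts fully in the outlet, head 32 to 62 mm above the bench. A sprung ball in the outlet holds its groove: pulling straight up takes about 10 N
- plug_head (a point): centre of the plug's head, 41 mm up from the plug's origin
- cup: eight-sided cup of brown wooden staves with two thin dark hoops: 62 mm across flats (67 over corners), 76 mm tall, straight walls 5 mm thick, bottom 6 mm, 140 g. Origin: centre of the outside of its bottom; z points to the mouth, up at the start; flats face 0, 45, 90 .. degrees from its x axis. Laid on a flat it does not roll. Starts standing on the bench
- cup_rim (a point): centre of the cup's mouth, 76 mm along z from its origin
- tray: open shallow tray of pale wood, fixed on the bench: 130 mm (its x) by 110 mm (its y), 28 mm tall, walls and floor 6 mm thick. Origin: centre of its underside; z up
- round_cup: bystander: round brown wooden cup, 72 mm across the mouth, 85 mm tall, mouth up. Origin: centre of its underside
- glue: bystander: white glue bottle, 58 mm across, 160 mm tall. Origin: centre of its underside
- tape: bystander: tape measure, 70 mm (x) by 36 mm (y), 62 mm tall, with a tongue out to 46 mm at +x. Origin: centre of its underside
- block: bystander: pale wood block, 100 mm (x) by 50 mm (y), 45 mm tall. Origin: centre of its underside
- mallet: bystander: wooden mallet lying down, head 65 mm (x) by 115 mm (y) by 70 mm tall, centred on the origin, with a handle 26 mm thick reaching to 250 mm along its +y at 35 mm height. Origin: centre of the head's underside
- bowl: bystander: red plastic bowl, 150 mm across, 60 mm tall, mouth up. Origin: centre of its underside
- screwdriver: bystander: screwdriver with a wooden handle, 220 mm long along its x, about 30 mm thick, lying. Origin: about its middle, underneath
Things that resemble listed ones, but are neither listed nor needed, are in the scene too. What is shaped like the cup but turquoise or yellow is not meant.

How it is judged:
On the way, in this order (a step that is already met when the one before it is completed fails the run):
1. the plug has been drawn clear of the outlet (z of plug in the frame of socket_mouth above 0.004 m), for 0.05 s.
2. the plug has been let go in the tray (x of plug in the frame of tray between -0.06 and 0.06 m and y of plug in the frame of tray between -0.05 and 0.05 m and x of plug_head in the frame of tray between -0.06 and 0.06 m and y of plug_head in the frame of tray between -0.05 and 0.05 m and z of plug_head in the frame of tray below 0.055 m and z of plug in the frame of tray below 0.045 m and linear speed of plug below 0.03 m/s and contact force between the fingers and plug below 0.1 N), for 0.2 s.
At the end, for the whole second after the job is handed in: The cup stands mouth-down on the bench, its axis within about 6 degrees of vertical and within 13 mm of the outlet's, its rim down on the bench to within 4 mm, released and at rest; the plug lies or stands inside the tray, released and at rest (all of step 2 and angle between cup's own z axis and vertical above 3.04 rad and horizontal distance between cup and socket below 0.013 m and height (world z) of cup between 0.071 and 0.08 m and linear speed of cup below 0.02 m/s and angular speed of cup below 0.1 rad/s); the robot touches nothing.
It fails at once if something else on the bench is moved more than 25 mm (distance of any of round_cup, glue, tape, block, mallet, bowl, screwdriver from where it was at the start of the episode above 0.025 m).
It also fails if it takes over 72 s, if anything falls off the work surface, if the arm or the gripper's body presses on something with over 40 N, if the wrist force passes 120 N, or if a joint passes its speed limit or range.

### The arm

A 6-joint arm with a two-finger parallel gripper is mounted at the origin on the work surface. World frame = base frame: x ahead of the robot, y to its left, z up, the work surface at z = 0. Lengths are in m, angles in rad, forces in N, time in s.
With the tool pointing down it reaches from about 0.3 to 0.75 m from the base axis. Payload 8.5 kg.
Tool frame: the origin (TCP) lies midway between the tips of the shut fingers; the grasp point (between the pads) lies 19 mm behind it; z points along the fingers, y is the line along which they close (so a half turn about z gives the same grasp; the last joint's range is limited). The gripper opens to 85 mm and grips with 20 to 120 N. Pads are 22 mm wide; open, the fingers measure 114 mm over their backs; the gripper's body (76 mm by 85 mm) begins 54 mm behind the grasp point. The pads swing forward as they close: fully open they stand 13 mm farther back than shut.
Start: joints at [1.117, 0.381, 1.297, -0, 1.464, -0.215], TCP at [0.13, 0.534, 0.231] pointing down, gripper open.
Joint ranges: [-3.11, 3.11], [-0.89, 2.33], [0.22, 2.48], [-1.42, 4.56], [0.17, 2.85], [-2.88, 2.88]. Speed limits (rad/s): [2.39, 2.39, 3.14, 3.14, 3.14, 3.14].

### API

Orientations are given as [roll, pitch, yaw] about the fixed x, y, z axes, in that order (R = Rz(yaw) Ry(pitch) Rx(roll)).
In Python, from rig import manip, cams, finder gives the robot as it stands.
- The arm moves only by the tool step_arm, never from a script. Its argument "rows" is a list of rows, each a list of 7 numbers: the turn, a rotation vector about the world's x, y, z normalised to -1 to 1, where 1 is 30 degrees, then the shift along the world's x, y, z normalised to -1 to 1, where 1 is 0.5 m, then the finger opening in mm, from 0 to 85.4. In form: [[ax, ay, az, dx, dy, dz, claw], ...]. A call has 1 to 20 rows; each row is the pose to reach, as a shift and turn from the pose commanded when the call began; what a row does not reach only later rows make up. A row lasts 1/8 s, in which the tool goes at most 62.5 mm and 10.7 degrees, less where a joint would pass 70% of its speed; a pose out of reach is approached as far as the arm can. A call with a number of a shift or a turn outside -1 to 1 is refused whole. A call with a gripper value outside its range is refused whole. The fingers move at their own pace and stop on an object; "newtons" is the grip in N (left out, the last holds). Time passes only in rows, so rows that repeat a pose let the fingers close. It gives the time, the measured TCP pose, the force, the opening and the grip force at its end, in the units of the state.
- manip.state(): the state, without advancing time (a new reading comes with each control period).
- cams.camera(name): name is "side" or "top"; returns the picture (384x512x3 uint8, red, green, blue); there is no depth.
- cams.get_calibration(name): a dict with "vertical_fov" (degrees; the focal length in pixels is half the picture's height over the tangent of half this angle, whatever the lens; pixels are square), "cx", "cy" (the principal point, pixels), "R" (3x3) and "t" (3): a world point X has camera coordinates R X + t. Camera axes: x right, y down, z forward; pixel columns grow to the right and rows downward; lengths in m; the calibration is good to about 2 mm. A picture is of the moment at which its call begins. get_calibration takes no time and is no camera call.
- manip.hand_in(): hands the job in; it is judged then, once.
Trained networks look in the newest picture that a camera, given by its name, has taken for a name from the list of things; names that differ only in an ending like _2 or _b are one class to them, and where a whole thing is asked for, a point or a joint stands for the part that bears it (a point fixed in the world has none). Each returns a list of dicts, best first, with "p" (0 to 1); they miss things now and then, are a little off and sometimes report something else, mostly with a low value. They report only what shows in the picture. A call takes as long as a camera call. They do not tell look-alikes from the thing itself.
- finder.find_in(camera, name): "location" ([column, row] in pixels, amid what is visible of it).
- finder.spot_point(camera, name): "location" ([column, row] in pixels: a listed point, or the origin of a listed thing).
The state is a dict: "time": time; "joint_pos": joint angles; "joint_velocities": joint speeds; "joint_efforts": joint torques, N m; "position": TCP position; "tool_rot": TCP orientation; "contact_force": force on the tool from outside, world axes, zero at the start; "ft_torque": the same for the moment, N m; "gripper_width": opening from 0.0 (shut) to 1.0 (fully open); "finger_force": force on a finger pad.
Only numpy, scipy, OpenCV 4.12 (cv2) and the standard library are available. Lean on these libraries where they do the work, as an engineer would, in place of code of your own. Each camera call takes 0.05 s, during which the arm holds its last target. There are 200 camera calls.

## Working session

There is one attempt and no reset: what is moved stays moved. The work goes in short steps, Python scripts to look and compute and a tool call to move; the robot and the scene stay as the last step left them, time stands still between calls to the robot, and variables do not carry over. Pictures are saved under pics/ and viewed, at most 10 in all, crops included, and the job is handed in when it is done.

Besides the shell and the picture viewer there is one more tool, called after "Request:" in YAML: its name, and indented under it one key for each argument. step_arm: Moves the arm, as the interface text tells. Scaled input: -1 to 1 covers 0.5 m each way for a shift and 30 degrees each way for a turn. Its arguments: {"type":"object","properties":{"rows":{"type":"array","items":{"type":"array","items":{"type":"number"}}},"newtons":{"type":"number"}},"required":["rows"]}

```bash
mkdir -p pics; cat > h.py <<'E'
import numpy as np, cv2
from rig import manip, cams, finder
def cal(n):
    c=cams.get_calibration(n); f=192/np.tan(np.radians(c["vertical_fov"])/2)
    return f,c["cx"],c["cy"],np.array(c["R"]),np.array(c["t"])
def ray(n,p):
    f,cx,cy,R,t=cal(n); d=R.T@np.array([(p[0]-cx)/f,(p[1]-cy)/f,1]); return -R.T@t,d
def at_z(n,p,z):
    o,d=ray(n,p); return o+d*(z-o[2])/d[2]
def proj(n,X):
    f,cx,cy,R,t=cal(n); c=R@np.array(X)+t; return np.array([cx+f*c[0]/c[2],cy+f*c[1]/c[2]])
def tri(ps):
    A=0;b=0
    for n,p in ps:
        o,d=ray(n,p); d/=np.linalg.norm(d); P=np.eye(3)-np.outer(d,d); A=A+P; b=b+P@o
    return np.linalg.solve(A,b)
def snap(n,fn=None):
    im=cams.camera(n)[:,:,::-1].copy()
    if fn: cv2.imwrite("pics/"+fn,im)
    return im
E
python3 - <<'E'
from h import *
np.set_printoptions(precision=3,suppress=True)
a=snap("top");b=snap("side")
cv2.imwrite("pics/a_top.png",cv2.resize(a,(800,600)));cv2.imwrite("pics/a_side.png",cv2.resize(b,(800,600)))
for n in("top","side"):
    print(n,-cal(n)[3].T@cal(n)[4],cal(n)[0])
    for k in("plug_head","cup","cup_rim","tray","socket_mouth","round_cup","glue","tape","block","mallet","bowl","screwdriver"):
        print(k,[(np.round(r["location"]).tolist(),round(r["p"],2)) for r in finder.spot_point(n,k)][:5])
print(manip.state())
E
```

```text
top [0.505 0.011 1.4  ] 447.09718348409336
plug_head [([372.0, 216.0], 0.58)]
cup [([220.0, 213.0], 0.85), ([267.0, 261.0], 0.56), ([364.0, 216.0], 0.46), ([312.0, 254.0], 0.28)]
cup_rim [([268.0, 264.0], 0.62), ([273.0, 186.0], 0.6), ([219.0, 214.0], 0.6)]
tray [([184.0, 215.0], 0.67), ([281.0, 122.0], 0.47)]
socket_mouth [([282.0, 123.0], 0.65), ([126.0, 162.0], 0.16)]
round_cup [([316.0, 168.0], 0.58)]
glue [([196.0, 161.0], 0.65)]
tape [([220.0, 244.0], 0.81)]
block [([313.0, 250.0], 0.63), ([182.0, 211.0], 0.4)]
mallet [([278.0, 127.0], 0.72)]
bowl [([126.0, 163.0], 0.62)]
screwdriver [([399.0, 168.0], 0.7)]
side [ 0.1   -0.882  0.693] 424.5041515142072
plug_head [([301.0, 298.0], 0.53)]
cup [([220.0, 209.0], 0.97), ([187.0, 254.0], 0.94), ([269.0, 232.0], 0.77), ([217.0, 283.0], 0.51)]
cup_rim [([271.0, 211.0], 0.83), ([218.0, 190.0], 0.71), ([189.0, 225.0], 0.59)]
tray []
socket_mouth [([298.0, 300.0], 0.64), ([217.0, 283.0], 0.52)]
round_cup [([313.0, 256.0], 0.76)]
glue [([259.0, 188.0], 0.92), ([209.0, 191.0], 0.35)]
tape [([190.0, 219.0], 0.78)]
block [([219.0, 285.0], 0.96), ([295.0, 302.0], 0.27)]
mallet [([334.0, 221.0], 0.67)]
bowl [([228.0, 157.0], 0.9)]
screwdriver [([384.0, 328.0], 0.78), ([296.0, 315.0], 0.58)]
{'time': 1.3, 'joint_pos': array([ 1.117,  0.381,  1.297, -0.   ,  1.464, -0.215]), 'joint_velocities': array([ 0.   ,  0.   ,  0.001, -0.   , -0.   ,  0.   ]), 'joint_efforts': array([  0.   , -44.833, -23.146,  -0.   ,   0.   ,  -0.   ]), 'position': array([0.13 , 0.534, 0.231]), 'tool_rot': array([-3.142,  0.   ,  2.903]), 'contact_force': array([0.089, 0.127, 0.187]), 'ft_torque': array([0.011, 0.005, 0.033]), 'finger_force': 0.0, 'gripper_width': 1.0015538818435423}
```

View pics/a_top.png

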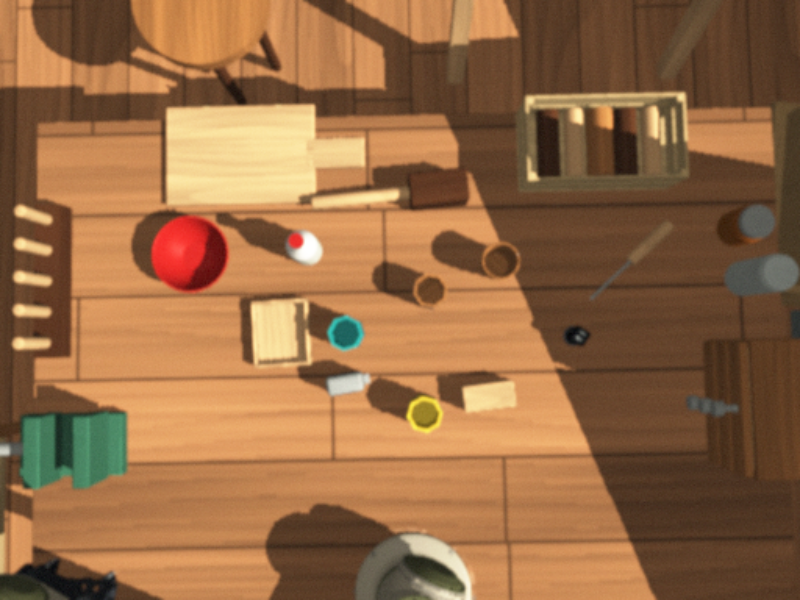

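View pics/a_side.png

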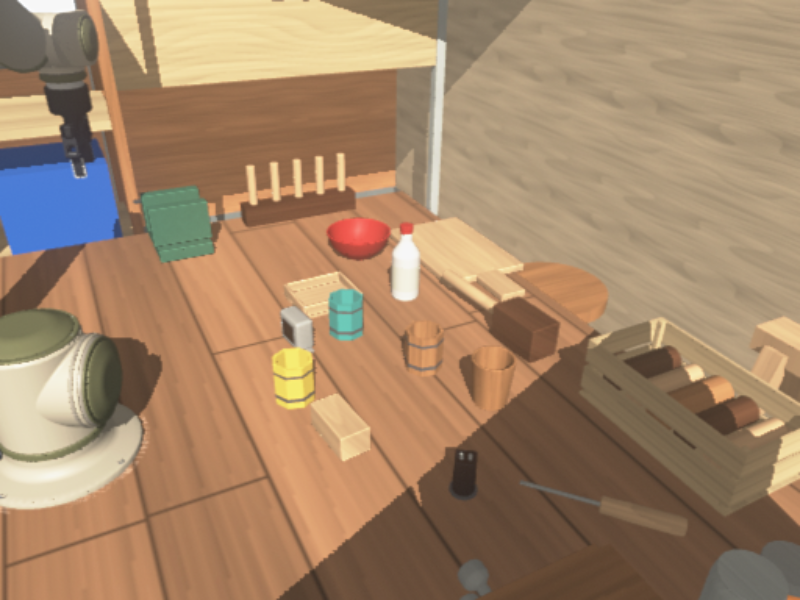

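The top picture (800x600 scale) shows the plug at (577,335), the tray at (280,332) and two brown cups. The one at (430,290), side (425,347), has two dark hoops and looks eight-sided. The one at (500,260), side (493,377), is plain and round. The cups at (345,333) and (425,413) are turquoise and yellow, so they are decoys. The hooped brown cup fits the description, and I'll confirm it in an enlarged crop.

```bash
python3 - <<'E'
from h import *
np.set_printoptions(precision=4,suppress=True)
a=cv2.imread("pics/a_top.png");b=cv2.imread("pics/a_side.png")
a=snap("top");b=snap("side")
def crop(im,c,r): 
    return cv2.resize(im[c[1]-r:c[1]+r,c[0]-r:c[0]+r],(300,300),interpolation=cv2.INTER_CUBIC)
cv2.imwrite("pics/c.png",np.vstack([np.hstack([crop(a,(275,185),20),crop(a,(369,214),20)]),np.hstack([crop(b,(271,222),30),crop(b,(297,302),30)])]))
# colour-free estimates
print("cup rim",tri([("top",(275,185)),("side",(271,211))]),at_z("top",(275,185.5),.076))
print("plug top",at_z("top",(369,214.5),.062),tri([("top",(369,214.5)),("side",(298,291))]))
for nm,p,z in[("tray",(180,212),.014),("round",(319,167),.085),("glue",(196,158),.1),("tape",(222,246),.06),("block",(313,253),.045),("mallet",(279,121),.07),("turq",(221,213),.076),("yel",(272,264),.076),("sd",(405,165),.02)]: print(nm,at_z("top",p,z))
E
```

```text
cup rim [ 0.5859 -0.0421  0.0715] [ 0.584  -0.0418  0.076 ]
plug top [ 0.4927 -0.3205  0.062 ] [ 0.4951 -0.3235  0.0558]
tray [0.5114 0.2518 0.014 ]
round [ 0.6356 -0.1725  0.085 ]
glue [0.6679 0.1885 0.1   ]
tape [0.4076 0.1195 0.06  ]
block [ 0.3804 -0.1526  0.045 ]
mallet [ 0.7784 -0.0584  0.07  ]
turq [0.5058 0.1197 0.076 ]
yel [ 0.3535 -0.0278  0.076 ]
sd [ 0.6429 -0.4475  0.02  ]
```

View pics/c.png

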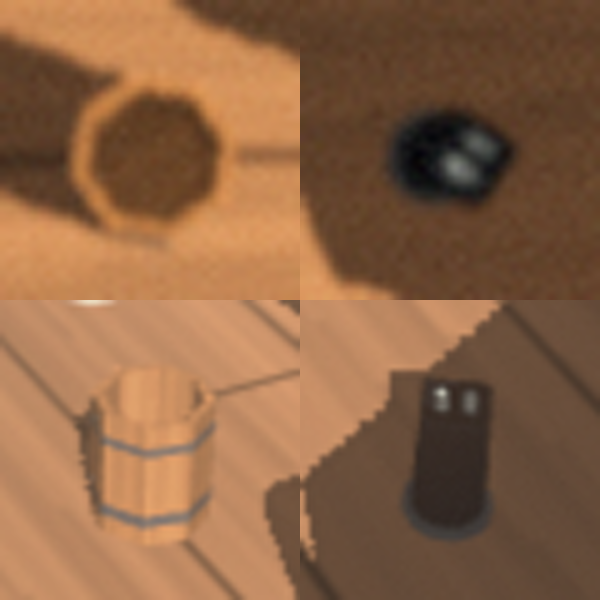

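The crop confirms it: the hooped cup at side (271,222) is octagonal, so it's the one meant. The plug head is square and sits rotated on the outlet, with its prongs showing. Next I'll fit the yaws.

```bash
cat > fit.py <<'E'
from h import *
from scipy.optimize import differential_evolution as DE
def grad(n,im):
    g=cv2.GaussianBlur(im.astype(np.float32),(0,0),.8); gx=cv2.Sobel(g,5,1,0);gy=cv2.Sobel(g,5,0,1)
    return np.sqrt(gx**2+gy**2).max(2)
def poly(x,y,z,yaw,rc,k,T=None):
    a=yaw+np.pi/k+np.arange(k)*2*np.pi/k
    return np.c_[x+rc*np.cos(a),y+rc*np.sin(a),np.full(k,z)]
def line_score(G,n,P):
    q=np.array([proj(n,p) for p in P]); q=np.vstack([q,q[:1]])
    s=np.vstack([q[i]+(q[i+1]-q[i])*np.linspace(0,1,12)[:,None] for i in range(len(q)-1)]).astype(np.float32)
    return cv2.remap(G,s[:,0][None],s[:,1][None],cv2.INTER_LINEAR).mean()
def hull(n,P):
    q=np.array([proj(n,p) for p in P],np.float32); return cv2.convexHull(q)[:,0]
E
python3 - <<'E'
from fit import *
np.set_printoptions(precision=4,suppress=True)
im={n:snap(n) for n in("top","side")}; G={n:grad(n,im[n]) for n in im}
def cup(p):
    x,y,w=p; r=.031/np.cos(np.pi/8)
    return -(line_score(G["top"],"top",poly(x,y,.076,w,r,8))+.7*line_score(G["top"],"top",poly(x,y,.076,w,r*26/31,8))+line_score(G["side"],"side",poly(x,y,.076,w,r,8)))
r=DE(cup,[(.56,.61),(-.065,-.02),(-np.pi/8,np.pi/8)],seed=1,maxiter=60);print("cup",r.x,np.degrees(r.x[2]),r.fun)
for d in range(-20,25,5): print(d,round(min(cup([r.x[0]+i*.001,r.x[1]+j*.001,np.radians(d)]) for i in(-1,0,1) for j in(-1,0,1)),1),end=" ")
M={n:(im[n].max(2)<(62 if n=="top" else 75)).astype(np.uint8) for n in im}
pc={"top":(369,214),"side":(297,302)}
for n in M:
    c=pc[n];k=np.zeros_like(M[n]);k[c[1]-30:c[1]+30,c[0]-25:c[0]+25]=1;M[n]*=k
    l,lab,st,ce=cv2.connectedComponentsWithStats(M[n]);i=1+st[1:,4].argmax();M[n]=(lab==i).astype(np.uint8);print(n,st[i],ce[i])
S=8
def plug(p):
    x,y,w=p;tot=0
    for n in M:
        c=pc[n];big=cv2.resize(M[n][c[1]-30:c[1]+30,c[0]-25:c[0]+25],None,fx=S,fy=S,interpolation=cv2.INTER_NEAREST)
        mm=np.zeros_like(big)
        sq=lambda z:poly(x,y,z,w,.015*2**.5,4)
        for P in(np.vstack([sq(.032),sq(.062)]),np.vstack([poly(x,y,z,0,.016,24) for z in(.004,.032)]),np.vstack([poly(x,y,z,0,.02,24) for z in(0,.004)])):
            h=(hull(n,P)-np.array([c[0]-25,c[1]-30])+.5)*S; cv2.fillPoly(mm,[h.astype(np.int32)],1)
        tot+=(mm&big).sum()/(mm|big).sum()
    return -tot
r=DE(plug,[(.47,.52),(-.345,-.30),(-np.pi/4,np.pi/4)],seed=1,maxiter=40);print("plug",r.x,np.degrees(r.x[2]),r.fun)
for d in range(-45,45,10): print(d,round(min(plug([r.x[0]+i*.001,r.x[1]+j*.001,np.radians(d)]) for i in(-1,0,1) for j in(-1,0,1)),3),end=" ")
E
```

```text
Traceback (most recent call last):
  File "fit.py", line 10, in line_score
    q=np.array([proj(n,p) for p in P]); q=np.vstack([q,q[:1]])
                ~~~~^^^^^
  File "h.py", line 11, in proj
    f,cx,cy,R,t=cal(n); c=R@np.array(X)+t; return np.array([cx+f*c[0]/c[2],cy+f*c[1]/c[2]])
                ~~~^^^
  File "h.py", line 4, in cal
    c=cams.get_calibration(n); f=192/np.tan(np.radians(c["vertical_fov"])/2)
ValueError: time passes only in moves, steps and waits
```

```bash
python3 - <<'E'
s=open("h.py").read().replace("def cal(n):","from functools import lru_cache\n@lru_cache\ndef cal(n):").replace("c=cams.get_calibration(n); f","c=cams.get_calibration(n); print(list(c)) if n=='top' else 0; f")
open("h.py","w").write(s)
E
cat > run1.py <<'E'
from fit import *
np.set_printoptions(precision=4,suppress=True)
im={n:snap(n) for n in("top","side")}; G={n:grad(n,im[n]) for n in im}
def cup(p):
    x,y,w=p; r=.031/np.cos(np.pi/8)
    return -(line_score(G["top"],"top",poly(x,y,.076,w,r,8))+.7*line_score(G["top"],"top",poly(x,y,.076,w,r*26/31,8))+line_score(G["side"],"side",poly(x,y,.076,w,r,8)))
r=DE(cup,[(.56,.61),(-.065,-.02),(-np.pi/8,np.pi/8)],seed=1,maxiter=40);print("cup",r.x,np.degrees(r.x[2]),r.fun)
for d in range(-20,25,5): print(d,round(min(cup([r.x[0]+i*.001,r.x[1]+j*.001,np.radians(d)]) for i in(-1,0,1) for j in(-1,0,1)),1),end=" ")
M={n:(im[n].max(2)<(62 if n=="top" else 75)).astype(np.uint8) for n in im}
pc={"top":(369,214),"side":(297,302)}
for n in M:
    c=pc[n];k=np.zeros_like(M[n]);k[c[1]-30:c[1]+30,c[0]-25:c[0]+25]=1;M[n]*=k
    l,lab,st,ce=cv2.connectedComponentsWithStats(M[n]);i=1+st[1:,4].argmax();M[n]=cv2.morphologyEx((lab==i).astype(np.uint8),cv2.MORPH_CLOSE,np.ones((5,5)));print(n,st[i],ce[i])
S=8
def plug(p):
    x,y,w=p;tot=0
    for n in M:
        c=pc[n];big=cv2.resize(M[n][c[1]-30:c[1]+30,c[0]-25:c[0]+25],None,fx=S,fy=S,interpolation=cv2.INTER_NEAREST)
        mm=np.zeros_like(big)
        sq=lambda z:poly(x,y,z,w,.015*2**.5,4)
        for P in(np.vstack([sq(.032),sq(.062)]),np.vstack([poly(x,y,z,0,.016,24) for z in(.004,.032)]),np.vstack([poly(x,y,z,0,.02,24) for z in(0,.004)])):
            h=(hull(n,P)-np.array([c[0]-25,c[1]-30])+.5)*S; cv2.fillPoly(mm,[h.astype(np.int32)],1)
        tot+=(mm&big).sum()/(mm|big).sum()
    return -tot
r=DE(plug,[(.47,.52),(-.345,-.30),(-np.pi/4,np.pi/4)],seed=1,maxiter=30);print("plug",r.x,np.degrees(r.x[2]),r.fun)
for d in range(-45,45,10): print(d,round(min(plug([r.x[0]+i*.001,r.x[1]+j*.001,np.radians(d)]) for i in(-1,0,1) for j in(-1,0,1)),3),end=" ")
E
python3 run1.py
```

```text
['vertical_fov', 'cx', 'cy', 'R', 't']
cup [ 0.5822 -0.0374 -0.3368] -19.29748045071465 -334.43328857421875
-20 -334.2 -15 -333.2 -10 -331.7 -5 -329.6 0 -328.0 5 -326.9 10 -326.3 15 -328.5 20 -332.0 top [361 209  17  12 135] [367.9333 214.5333]
side [288 288  17  32 431] [296.8237 304.5058]
plug [ 0.4932 -0.3299 -0.6146] -35.21239102439021 -1.7301617407546757
-45 -1.692 -35 -1.728 -25 -1.709 -15 -1.678 -5 -1.644 5 -1.627 15 -1.625 25 -1.633 35 -1.653
```

```bash
cat >> run1.py <<'E'
print()
Mall=dict(M)
for n in("top","side"):
    M={n:Mall[n]}
    r=DE(plug,[(.47,.52),(-.345,-.30),(-np.pi/4,np.pi/4)],seed=1,maxiter=25);print(n,"plug",r.x,np.degrees(r.x[2]),r.fun)
Gs=G
for n in("top","side"):
    def c1(p):
        x,y,w=p; rr=.031/np.cos(np.pi/8)
        return -line_score(G[n],n,poly(x,y,.076,w,rr,8))-.7*line_score(G[n],n,poly(x,y,.076,w,rr*26/31,8))
    r=DE(c1,[(.56,.61),(-.065,-.02),(-np.pi/8,np.pi/8)],seed=1,maxiter=40);print(n,"cup",r.x,np.degrees(r.x[2]),r.fun)
# overlay
x,y,w=.4932,-.3299,-.6146
def cr(n,c,polys,r=20):
    o=cv2.resize(im[n][c[1]-r:c[1]+r,c[0]-r:c[0]+r],(300,300),interpolation=cv2.INTER_CUBIC)
    for P in polys:
        q=np.array([proj(n,p) for p in P]);cv2.polylines(o,[np.int32((q-np.array(c)+r+.5)*300/(2*r))],True,(0,255,0),1)
    return o
pp=[poly(x,y,.062,w,.0212,4),poly(x,y,.032,w,.0212,4),poly(x,y,0,0,.02,24)]
cc=[poly(.5822,-.0374,.076,-.337,.0336,8),poly(.5822,-.0374,0,-.337,.0336,8)]
cv2.imwrite("pics/d.png",np.vstack([np.hstack([cr("top",(369,214),pp),cr("side",(297,302),pp,25)]),np.hstack([cr("top",(275,185),cc),cr("side",(271,222),cc,30)])]))
E
python3 run1.py | tail -4
```

```text
top plug [ 0.4924 -0.3283 -0.4059] -23.256543774768772 -0.8846087704213241
side plug [ 0.4924 -0.3324 -0.6561] -37.59293823401116 -0.9207435784713935
top cup [ 0.5824 -0.037  -0.2645] -15.156539513960178 -288.35894775390625
side cup [ 0.5732 -0.062  -0.2636] -15.102432708830404 -171.85678100585938
```

View pics/d.png

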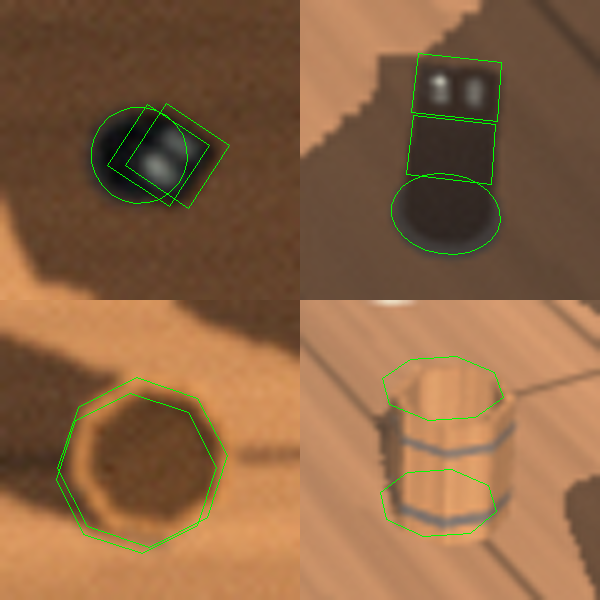

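The plug overlay fits the side view, giving about (0.493,-0.328) and a yaw near -33°. The cup fit drifted onto the shadow edge; by eye its rim centre is about top (274.5,185.2). I'll refit with tight bounds while starting to move.

```bash
python3 - <<'E'
from fit import *
im={n:snap(n) for n in("top","side")}; G={n:grad(n,im[n]) for n in im}
r=.031/np.cos(np.pi/8)
def cup(p):
    x,y,w=p
    s=line_score(G["top"],"top",poly(x,y,.076,w,r*26/31,8))
    P=np.vstack([poly(x,y,0,w,r,8),poly(x,y,.076,w,r,8)]); h=hull("side",P)
    q=np.vstack([h,h[:1]]);S=np.vstack([q[i]+(q[i+1]-q[i])*np.linspace(0,1,12)[:,None] for i in range(len(q)-1)]).astype(np.float32)
    return -s-cv2.remap(G["side"],S[:,0][None],S[:,1][None],cv2.INTER_LINEAR).mean()
q=DE(cup,[(.578,.592),(-.048,-.034),(-np.pi/8,np.pi/8)],seed=1,maxiter=40);print(q.x,np.degrees(q.x[2]),q.fun)
for d in range(-22,23,4): print(d,round(min(cup([q.x[0]+i*.001,q.x[1]+j*.001,np.radians(d)]) for i in(-1,0,1) for j in(-1,0,1)),1),end=" ")
for d in (-15,0,15): print(d,[np.round((proj("side",p)-[241,192])*5)[:2].tolist() for p in poly(.585,-.041,.056,np.radians(d),r,8)])
print(manip.state()["time"])
E
```

```text
['vertical_fov', 'cx', 'cy', 'R', 't']
[ 0.58422911 -0.04374288 -0.20066176] -11.497071940042094 -267.77935791015625
-22 -260.8 -18 -264.4 -14 -267.2 -10 -267.5 -6 -266.4 -2 -263.6 2 -260.1 6 -256.2 10 -252.7 14 -246.1 18 -255.9 22 -259.9 -15 [[195.0, 100.0], [156.0, 86.0], [111.0, 91.0], [86.0, 111.0], [96.0, 137.0], [137.0, 152.0], [184.0, 147.0], [207.0, 125.0]]
0 [[184.0, 94.0], [140.0, 85.0], [99.0, 96.0], [85.0, 120.0], [107.0, 144.0], [153.0, 153.0], [195.0, 141.0], [207.0, 116.0]]
15 [[171.0, 89.0], [125.0, 87.0], [91.0, 103.0], [89.0, 129.0], [121.0, 149.0], [169.0, 151.0], [203.0, 134.0], [203.0, 108.0]]
1.8
```

Request:
step_arm:
  rows:
    - [0,0,-1,0.2,-0.3,0,60]
    - [0,0,-1,0.4,-0.7,0,60]
    - [0,0,-1,0.55,-1,0,60]
    - [0,0,-1,0.65,-1,0,60]
    - [0,0,-1,0.72,-1,0,60]
    - [0,0,-1,0.72,-1,0,60]
    - [0,0,-1,0.72,-1,0,60]
    - [0,0,-1,0.72,-1,0,60]
    - [0,0,-1,0.72,-1,0,60]

```text
time: 2.92
position: [0.4566, 0.0755, 0.2316]
tool_rot: [3.141, 0.0, 2.379]
contact_force: [0.2, 1.8, 0.2]
gripper_width: 0.71
finger_force: 0.0
```

Request:
step_arm:
  rows:
    - [0,0,0.36,0.02,-0.12,0,60]
    - [0,0,0.36,0.03,-0.24,0,60]
    - [0,0,0.36,0.04,-0.36,0,60]
    - [0,0,0.36,0.05,-0.48,-0.02,60]
    - [0,0,0.36,0.06,-0.6,-0.08,60]
    - [0,0,0.36,0.07,-0.72,-0.16,60]
    - [0,0,0.36,0.073,-0.807,-0.26,60]
    - [0,0,0.36,0.073,-0.807,-0.26,60]
    - [0,0,0.36,0.073,-0.807,-0.26,60]

```text
time: 4.05
position: [0.4919, -0.3261, 0.1009]
tool_rot: [3.141, -0.001, 2.567]
contact_force: [0.3, 0.4, 0.0]
gripper_width: 0.699
finger_force: 0.0
```

Request:
step_arm:
  rows:
    - [0,0,0,0.002,-0.003,-0.08,60]
    - [0,0,0,0.002,-0.003,-0.13,60]
    - [0,0,0,0.002,-0.003,-0.13,60]
    - [0,0,0,0.002,-0.003,-0.13,20]
    - [0,0,0,0.002,-0.003,-0.13,20]
    - [0,0,0,0.002,-0.003,-0.13,20]
    - [0,0,0,0.002,-0.003,-0.13,20]
    - [0,0,0,0.002,-0.003,-0.13,20]
  newtons: 60

```text
time: 5.05
position: [0.4933, -0.3295, 0.0391]
tool_rot: [-3.138, 0.005, 2.568]
contact_force: [-5.0, -4.4, 8.1]
gripper_width: 0.336
finger_force: 59.6
```

Request:
step_arm:
  rows:
    - [0,0,0,0,0,0.02,20]
    - [0,0,0,0,0,0.06,20]
    - [0,0,0,0,0,0.12,20]
    - [0,0,0,0,0,0.2,20]
    - [0,0,0,0,0,0.24,20]
    - [0,0,0,0,0,0.24,20]

```text
time: 5.8
position: [0.4936, -0.3279, 0.1587]
tool_rot: [-3.141, 0.005, 2.568]
contact_force: [0.4, 0.7, -2.0]
gripper_width: 0.341
finger_force: 62.8
```

Request:
step_arm:
  rows:
    - [0,0,0,0,0.12,0,20]
    - [0,0,0,0,0.24,0,20]
    - [0,0,0,0,0.36,0,20]
    - [0,0,0,0,0.48,0,20]
    - [0,0,0,0.01,0.6,0,20]
    - [0,0,0,0.02,0.72,0,20]
    - [0,0,0,0.03,0.84,0,20]
    - [0,0,0,0.035,0.96,0,20]
    - [0,0,0,0.035,1,0,20]
    - [0,0,0,0.035,1,0,20]

```text
time: 7.05
position: [0.5098, 0.1736, 0.1555]
tool_rot: [-3.141, -0.001, 2.57]
contact_force: [-0.0, -0.8, -0.9]
gripper_width: 0.343
finger_force: 62.7
```

```bash
python3 - <<'E'
from h import *
s=snap("side");t=snap("top")
for n in("top","side"): print(n,[(np.round(r["location"],1).tolist(),round(r["p"],2)) for r in finder.spot_point(n,"socket_mouth")+finder.spot_point(n,"socket")])
def cr(im,c,r): return cv2.resize(im[c[1]-r:c[1]+r,c[0]-r:c[0]+r],(400,400),interpolation=cv2.INTER_CUBIC)
cv2.imwrite("pics/e.png",np.hstack([cr(t,(366,214),16),cr(s,(297,310),20)]))
E
```

```text
top [([372.3, 215.1], 0.48), ([363.5, 213.0], 0.69)]
side [([295.4, 302.4], 0.69), ([216.6, 170.2], 0.43), ([297.5, 309.9], 0.81)]
```

View pics/e.png

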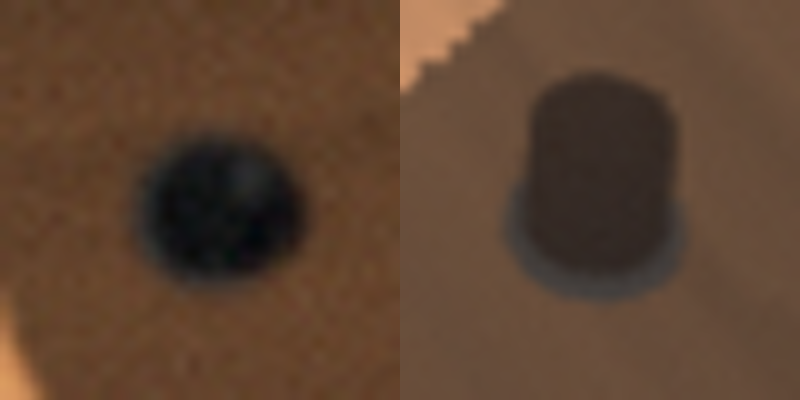

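The outlet is empty: the top crop shows the flange centred near (366.7,214.5), and the side column is about 296. Next I lower the plug into the tray.

Request:
step_arm:
  rows:
    - [0,0,0,0.003,0.11,0,20]
    - [0,0,0,0.003,0.157,-0.05,20]
    - [0,0,0,0.003,0.157,-0.15,20]
    - [0,0,0,0.003,0.157,-0.21,20]
    - [0,0,0,0.003,0.157,-0.227,20]
    - [0,0,0,0.003,0.157,-0.227,20]
    - [0,0,0,0.003,0.157,-0.227,45]
    - [0,0,0,0.003,0.157,-0.227,45]
    - [0,0,0,0.003,0.157,-0.227,45]
    - [0,0,0,0.003,0.157,-0.227,45]

```text
time: 8.6
position: [0.5121, 0.2509, 0.0431]
tool_rot: [3.141, 0.0, 2.568]
contact_force: [-0.0, -0.1, 0.7]
gripper_width: 0.529
finger_force: 0.0
```

```bash
python3 - <<'E'
from h import *
print(at_z("top",(366.7,214.5),.002))
for a in np.array([[.493,-.328,0],[.4933,-.3295,0],[.495,-.332,0]]): print(a,proj("top",a),proj("side",a))
E
```

```text
['vertical_fov', 'cx', 'cy', 'R', 't']
[ 0.49228782 -0.32824128  0.002     ]
[ 0.493 -0.328  0.   ] [366.45856033 214.27017865] [295.27991663 311.5010854 ]
[ 0.4933 -0.3295  0.    ] [366.9365988  214.16439663] [295.75348531 311.91076192]
[ 0.495 -0.332  0.   ] [367.71970371 213.60272286] [297.01040144 312.41524586]
```

Request:
step_arm:
  rows:
    - [0,0,0,0,0,0.1,45]
    - [0,0,0,0,0,0.22,60]
    - [0,0,-0.33,0,0,0.34,85]
    - [0,0,-0.67,0.02,-0.1,0.4,85]
    - [0,0,-1,0.05,-0.2,0.4,85]
    - [0,0,-1,0.08,-0.3,0.4,85]
    - [0,0,-1,0.08,-0.3,0.4,85]

```text
time: 9.48
position: [0.5527, 0.0979, 0.2426]
tool_rot: [-3.141, 0.0, 2.04]
contact_force: [-0.5, 0.4, -0.4]
gripper_width: 0.996
finger_force: 0.0
```

```bash
python3 - <<'E'
from h import *
t=snap("top");s=snap("side")
def cr(im,c,r): return cv2.resize(im[max(0,c[1]-r):c[1]+r,c[0]-r:c[0]+r],(400,400),interpolation=cv2.INTER_CUBIC)
cv2.imwrite("pics/f.png",np.hstack([cr(t,(185,212),40),cr(s,(215,190),40)]))
for n in("top","side"): print(n,[(np.round(r["location"],1).tolist(),round(r["p"],2)) for k in("plug","plug_head") for r in finder.spot_point(n,k)])
E
```

```text
top [([181.7, 213.2], 0.48), ([179.5, 215.9], 0.45)]
side [([207.2, 189.8], 0.66), ([296.1, 302.6], 0.47), ([210.3, 182.7], 0.46)]
```

View pics/f.png

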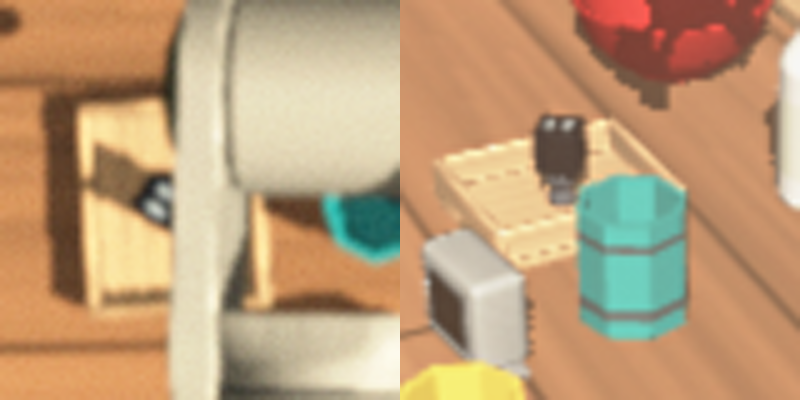

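The plug stands upright in the tray, at crop (155,190) top and (560,150) side. On to the cup: finish the yaw, then tilt the tool 45° so its body leans toward +y.

Request:
step_arm:
  rows:
    - [0,0,-0.33,0.02,-0.03,0,85]
    - [0,0,-0.67,0.04,-0.06,0,85]
    - [0,0,-1,0.05,-0.08,0,85]
    - [0,0,-1,0.05,-0.08,0,85]

```text
time: 10.28
position: [0.5771, 0.0612, 0.2427]
tool_rot: [-3.141, -0.0, 1.522]
contact_force: [-0.8, 0.6, 0.4]
gripper_width: 0.996
finger_force: 0.0
```

Request:
step_arm:
  rows:
    - [-0.33,0,-0.07,0,0,-0.02,85]
    - [-0.67,0,-0.07,0,0,-0.05,85]
    - [-1,0,-0.07,0.01,0,-0.08,85]
    - [-1,0,-0.07,0.01,0,-0.08,85]

```text
time: 10.78
position: [0.5811, 0.0636, 0.2006]
tool_rot: [3.109, 0.523, 1.483]
contact_force: [-1.3, -0.2, 0.1]
gripper_width: 0.994
finger_force: 0.0
```

Request:
step_arm:
  rows:
    - [-0.3,0,0,0,0,0,85]
    - [-0.5,0,0,0,0,0,85]
    - [-0.5,0,0,0,0,0,85]
    - [-0.5,0,0,0,0,0,85]

```text
time: 11.28
position: [0.5822, 0.0605, 0.2038]
tool_rot: [3.065, 0.779, 1.45]
contact_force: [1.1, -1.0, -0.1]
gripper_width: 0.993
finger_force: 0.0
```

```bash
python3 - <<'E'
from rig import manip
s=manip.state();print(s["position"],s["tool_rot"],s["joint_pos"])
E
```

```text
[0.58216797 0.06047995 0.20378153] [3.06523001 0.77893056 1.44964067] [ 0.2055789   0.60648833  1.20897994 -0.75885946  1.54692547  0.4026916 ]
```

Request:
step_arm:
  rows:
    - [0,0,0,0.006,-0.05,-0.1,85]
    - [0,0,0,0.006,-0.1,-0.2,85]
    - [0,0,0,0.006,-0.15,-0.253,85]
    - [0,0,0,0.006,-0.2,-0.303,85]
    - [0,0,0,0.006,-0.241,-0.344,85]
    - [0,0,0,0.006,-0.241,-0.344,85]

```text
time: 12.02
position: [0.5845, -0.0614, 0.0306]
tool_rot: [3.068, 0.781, 1.448]
contact_force: [-0.6, 0.2, -0.9]
gripper_width: 0.993
finger_force: 0.0
```

Request:
step_arm:
  rows:
    - [0,0,0,0,0,0,50]
    - [0,0,0,0,0,0,50]
    - [0,0,0,0,0,0,50]
    - [0,0,0,0,0,0,50]
    - [0,0,0,0,0,0,50]
    - [0,0,0,0,0,0,50]
  newtons: 50

```text
time: 12.78
position: [0.5854, -0.0589, 0.0329]
tool_rot: [3.063, 0.783, 1.449]
contact_force: [-1.8, 0.2, 6.5]
gripper_width: 0.747
finger_force: 53.5
```

Request:
step_arm:
  rows:
    - [0,0,0,0,0,0.06,50]
    - [0,0,0,0,0,0.16,50]
    - [0.3,0,0,-0.05,-0.02,0.24,50]
    - [0.65,0,0,-0.1,-0.04,0.26,50]
    - [1,0,0,-0.15,-0.05,0.26,50]
    - [1,0,0,-0.15,-0.05,0.26,50]

```text
time: 13.52
position: [0.5093, -0.0857, 0.1631]
tool_rot: [3.124, 0.26, 1.479]
contact_force: [0.1, 0.5, -1.8]
gripper_width: 0.747
finger_force: 54.9
```

Request:
step_arm:
  rows:
    - [0.33,0,0.06,0,0,0,50]
    - [0.67,0,0.12,0,0,0,50]
    - [1,0,0.17,0,0,0,50]
    - [1,0,0.17,0,0,0,50]

```text
time: 14.02
position: [0.5103, -0.0856, 0.1603]
tool_rot: [-3.131, -0.26, 1.572]
contact_force: [-0.9, -0.0, -1.5]
gripper_width: 0.749
finger_force: 54.9
```

Request:
step_arm:
  rows:
    - [0.33,0,0,0,0,0,50]
    - [0.67,0,0,0,0,0,50]
    - [1,0,0,0,0,0,50]
    - [1,0,0,0,0,0,50]
    - [1,0,0,0,0,0,50]

```text
time: 14.65
position: [0.5101, -0.0835, 0.161]
tool_rot: [-3.134, -0.78, 1.576]
contact_force: [-0.7, -0.3, -2.5]
gripper_width: 0.744
finger_force: 54.9
```

```bash
python3 - <<'E'
from h import *
from scipy.spatial.transform import Rotation as Ro
s=manip.state();print(s["position"],s["joint_pos"]);print(Ro.from_euler("xyz",s["tool_rot"]).as_matrix().round(3))
cv2.imwrite("pics/g.png",np.hstack([cv2.resize(snap("side")[130:330,130:330],(400,400),interpolation=cv2.INTER_CUBIC),cv2.resize(snap("top")[120:320,200:400],(400,400),interpolation=cv2.INTER_CUBIC)]))
E
```

```text
[ 0.51009192 -0.08347148  0.16096231] [-0.68106868  0.56712231  1.43087193  0.57375297  1.68751488 -0.78397398]
[[-0.004  1.    -0.011]
 [ 0.711  0.011  0.703]
 [ 0.703 -0.006 -0.711]]
```

View pics/g.png

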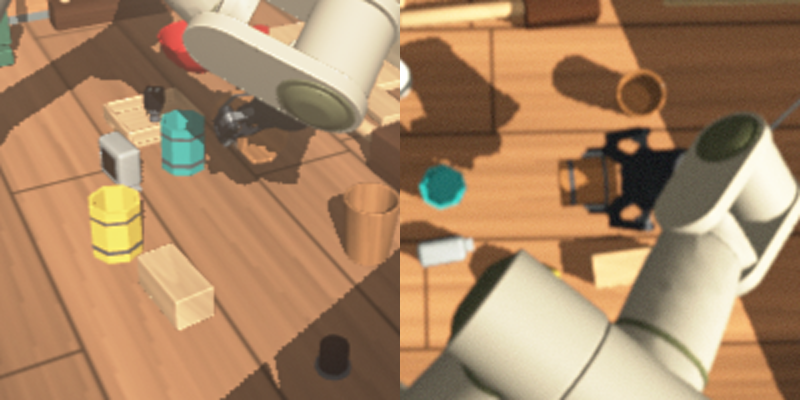

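The cup is held horizontally with its mouth toward -y, clear of everything at top crop (585,185). Now I lower it and lay it on its flat.

Request:
step_arm:
  rows:
    - [0,0,0,0,0,-0.1,50]
    - [0,0,0,0,0,-0.2,50]
    - [0,0,0,0,0,-0.26,50]
    - [0,0,0,0,0,-0.28,50]
    - [0,0,0,0,0,-0.288,50]
    - [0,0,0,0,0,-0.288,50]

```text
time: 15.5
position: [0.5104, -0.0846, 0.0183]
tool_rot: [-3.137, -0.784, 1.577]
contact_force: [-1.1, 0.3, 1.7]
gripper_width: 0.745
finger_force: 54.5
```

Request:
step_arm:
  rows:
    - [0,0,0,0,0,-0.003,60]
    - [0,0,0,0,0,-0.003,75]
    - [0,0,0,0,0,-0.003,85]
    - [0,0,0,0,0,-0.003,85]
    - [0,0,0,0,-0.05,0.05,85]
    - [0,0,0,0,-0.12,0.12,85]
    - [0,0,0,0,-0.17,0.2,85]
    - [0,0,0,0,-0.17,0.32,85]
    - [0,0,0,0,-0.17,0.32,85]

```text
time: 16.62
position: [0.5109, -0.1706, 0.1802]
tool_rot: [3.14, -0.779, 1.58]
contact_force: [-0.1, 0.3, -0.1]
gripper_width: 0.999
finger_force: 0.0
```

Request:
step_arm:
  rows:
    - [-0.33,0,0,0,0,0,85]
    - [-0.67,0,0,0,0.1,0,85]
    - [-1,0,0,0,0.2,0,85]
    - [-1,0,0,0,0.2,0,85]

```text
time: 17.12
position: [0.5092, -0.0641, 0.1773]
tool_rot: [-3.133, -0.261, 1.582]
contact_force: [0.1, -0.9, 0.6]
gripper_width: 0.992
finger_force: 0.0
```

Request:
step_arm:
  rows:
    - [-0.33,0,0,0,0.05,0,85]
    - [-0.67,0,0,0,0.1,0,85]
    - [-1,0,0,0,0.15,0,85]
    - [-1,0,0,0,0.15,0,85]

```text
time: 17.62
position: [0.5095, 0.0082, 0.1755]
tool_rot: [-3.128, 0.262, 1.58]
contact_force: [-0.1, 0.1, -0.5]
gripper_width: 0.994
finger_force: 0.0
```

Request:
step_arm:
  rows:
    - [-0.33,0,0,0,0.05,0,85]
    - [-0.67,0,0,0,0.1,0,85]
    - [-1,0,0,0,0.15,0,85]
    - [-1,0,0,0,0.15,0,85]

```text
time: 18.12
position: [0.5097, 0.0815, 0.1741]
tool_rot: [-3.12, 0.786, 1.584]
contact_force: [0.7, -1.1, 0.2]
gripper_width: 0.995
finger_force: 0.0
```

```bash
python3 - <<'E'
from h import *
from scipy.spatial.transform import Rotation as Ro
s=manip.state();print(s["position"],s["joint_pos"]);print(Ro.from_euler("xyz",s["tool_rot"]).as_matrix().round(3))
for c in [(.51,-.0515,.031),(.51,-.1275,.031)]: print(proj("side",c),proj("top",c))
cv2.imwrite("pics/i.png",np.hstack([cv2.resize(snap("side")[170:290,190:310],(400,400),interpolation=cv2.INTER_CUBIC),cv2.resize(snap("top")[150:270,230:350],(400,400),interpolation=cv2.INTER_CUBIC)]))
E
```

```text
[0.50971784 0.08148262 0.17405729] [ 0.26974782  0.55211894  1.41863414 -0.74994026  1.48063425  0.45860182]
[[-0.009  1.    -0.013]
 [ 0.706 -0.003 -0.708]
 [-0.708 -0.015 -0.706]]
['vertical_fov', 'cx', 'cy', 'R', 't']
[247.25593846 232.08970185] [278.14686974 210.50696516]
[260.3900858  247.82794813] [303.02265827 210.01798233]
```

View pics/i.png

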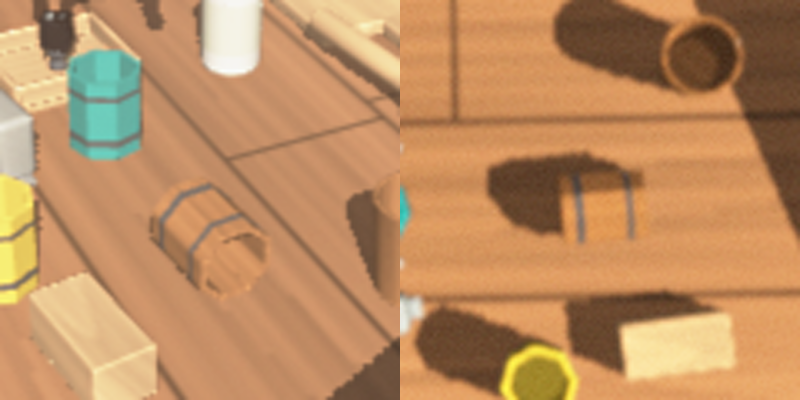

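The cup lies on a flat with its mouth toward -y, centred near top (290,211.5). Next I regrasp it near the bottom with the tool tilted -45°.

Request:
step_arm:
  rows:
    - [0,0,0,-0.003,-0.1,-0.08,85]
    - [0,0,0,-0.003,-0.2,-0.17,85]
    - [0,0,0,-0.003,-0.26,-0.23,85]
    - [0,0,0,-0.003,-0.31,-0.277,85]
    - [0,0,0,-0.003,-0.345,-0.312,85]
    - [0,0,0,-0.003,-0.345,-0.312,85]
    - [0,0,0,-0.003,-0.345,-0.312,50]
    - [0,0,0,-0.003,-0.345,-0.312,50]
    - [0,0,0,-0.003,-0.345,-0.312,50]
    - [0,0,0,-0.003,-0.345,-0.312,50]
    - [0,0,0,-0.003,-0.345,-0.312,50]
    - [0,0,0,-0.003,-0.345,-0.312,50]
  newtons: 50

```text
time: 19.73
position: [0.5086, -0.092, 0.0221]
tool_rot: [-3.131, 0.787, 1.574]
contact_force: [-2.6, -0.8, 7.0]
gripper_width: 0.716
finger_force: 53.9
```

Request:
step_arm:
  rows:
    - [0,0,0,0,0,0.08,50]
    - [0,0,0,0,0,0.18,50]
    - [0.33,0,0,0,-0.06,0.28,50]
    - [0.67,0,0,-0.01,-0.16,0.28,50]
    - [1,0,0,-0.02,-0.26,0.28,50]
    - [1,0,0,-0.03,-0.36,0.28,50]
    - [1,0,0,-0.031,-0.44,0.28,50]
    - [1,0,0,-0.031,-0.456,0.28,50]
    - [1,0,0,-0.031,-0.456,0.28,50]

```text
time: 20.85
position: [0.4931, -0.3194, 0.1606]
tool_rot: [-3.131, 0.261, 1.574]
contact_force: [-0.4, 0.0, -1.5]
gripper_width: 0.725
finger_force: 54.7
```

Request:
step_arm:
  rows:
    - [0.33,0,0,0,0,0,50]
    - [0.67,0,0,0,0,0,50]
    - [1,0,0,0,0,0,50]
    - [1,0,0,0,0,0,50]

```text
time: 21.35
position: [0.4931, -0.3203, 0.1599]
tool_rot: [-3.132, -0.262, 1.573]
contact_force: [-0.2, -0.0, -1.3]
gripper_width: 0.718
finger_force: 54.8
```

Request:
step_arm:
  rows:
    - [0.33,0,0,0,0,0,50]
    - [0.67,0,0,0,0,0,50]
    - [1,0,0,0,0,0,50]
    - [1,0,0,0,0,-0.06,50]
    - [1,0,0,0,0,-0.12,50]
    - [1,0,0,0,0,-0.12,50]

```text
time: 22.1
position: [0.4932, -0.3178, 0.0995]
tool_rot: [-3.13, -0.786, 1.573]
contact_force: [-0.4, 0.6, -1.2]
gripper_width: 0.722
finger_force: 54.8
```

```bash
cat > hov.py <<'E'
from h import *
import sys
from scipy.spatial.transform import Rotation as Ro
s=manip.state();p=s["position"];print(p,s["joint_pos"],s["contact_force"]);print(Ro.from_euler("xyz",s["tool_rot"]).as_matrix().round(3))
cb=p+np.array([0,-.009,.0405])
def ov(n,c,r):
    im=snap(n);k=400/(2*r);o=cv2.resize(im[c[1]-r:c[1]+r,c[0]-r:c[0]+r],(400,400),interpolation=cv2.INTER_CUBIC)
    for z in(0,-.076):
        a=np.pi/8+np.arange(8)*np.pi/4
        q=np.array([proj(n,cb+[.0336*np.cos(t),.0336*np.sin(t),z]) for t in a])
        cv2.polylines(o,[np.int32((q-np.array(c)+r+.5)*k)],True,(0,255,0),1)
    return o
cv2.imwrite("pics/"+sys.argv[1],np.hstack([ov("side",(297,280),50),ov("top",(370,214),50)]))
E
python3 hov.py j.png
```

```text
[ 0.49319618 -0.31776637  0.09952595] [-0.95621298  0.82996698  1.07079261  0.4332023   1.90200872 -0.96305564] [-0.40379407  0.56415935 -1.21671516]
[[-0.002  1.    -0.013]
 [ 0.707  0.011  0.707]
 [ 0.708 -0.008 -0.707]]
['vertical_fov', 'cx', 'cy', 'R', 't']
```

View pics/j.png

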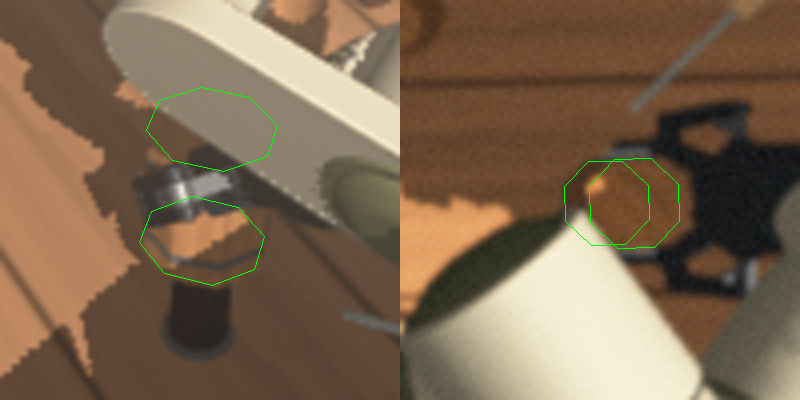

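```bash
python3 - <<'E'
from h import *
np.set_printoptions(precision=1,suppress=True,linewidth=150)
t=snap("top").astype(float)
for r in (210,215,219): print(r,[tuple(v.astype(int)) for v in t[r-1:r+2,364:398].mean(0)])
print("cols");c=t[:,376:384].mean(1);print([ (i,tuple(c[i].astype(int))) for i in range(196,232)])
s=manip.state()["position"]; cb=s+np.array([0,-.009,.0405])
for dy in(-.031,.031): print(dy,proj("top",cb+[0,dy,0]),proj("top",cb+[0,dy,-.076]))
E
```

```text
210 [(np.int64(32), np.int64(50), np.int64(73)), (np.int64(34), np.int64(50), np.int64(73)), (np.int64(47), np.int64(75), np.int64(114)), (np.int64(63), np.int64(109), np.int64(169)), (np.int64(71), np.int64(128), np.int64(195)), (np.int64(70), np.int64(126), np.int64(192)), (np.int64(55), np.int64(103), np.int64(161)), (np.int64(46), np.int64(82), np.int64(126)), (np.int64(42), np.int64(74), np.int64(114)), (np.int64(45), np.int64(76), np.int64(114)), (np.int64(44), np.int64(75), np.int64(115)), (np.int64(44), np.int64(76), np.int64(116)), (np.int64(43), np.int64(76), np.int64(114)), (np.int64(41), np.int64(73), np.int64(111)), (np.int64(38), np.int64(68), np.int64(107)), (np.int64(40), np.int64(69), np.int64(108)), (np.int64(40), np.int64(69), np.int64(106)), (np.int64(44), np.int64(71), np.int64(108)), (np.int64(39), np.int64(68), np.int64(106)), (np.int64(41), np.int64(71), np.int64(109)), (np.int64(41), np.int64(72), np.int64(112)), (np.int64(42), np.int64(71), np.int64(113)), (np.int64(43), np.int64(74), np.int64(115)), (np.int64(43), np.int64(74), np.int64(112)), (np.int64(43)
[... 4770 characters left out ...]
64(77), np.int64(118))), (221, (np.int64(43), np.int64(75), np.int64(116))), (222, (np.int64(44), np.int64(75), np.int64(117))), (223, (np.int64(42), np.int64(74), np.int64(114))), (224, (np.int64(46), np.int64(77), np.int64(116))), (225, (np.int64(61), np.int64(84), np.int64(113))), (226, (np.int64(75), np.int64(87), np.int64(100))), (227, (np.int64(70), np.int64(73), np.int64(76))), (228, (np.int64(47), np.int64(50), np.int64(49))), (229, (np.int64(39), np.int64(46), np.int64(57))), (230, (np.int64(47), np.int64(64), np.int64(91))), (231, (np.int64(61), np.int64(86), np.int64(118)))]
['vertical_fov', 'cx', 'cy', 'R', 't']
-0.031 [390.1 214. ] [382.6 213.9]
0.031 [367.9 214.4] [361.7 214.3]
```

Request:
step_arm:
  rows:
    - [0,0,0,0,-0.008,0,50]
    - [0,0,0,0,-0.008,-0.04,50]
    - [0,0,0,0,-0.008,-0.08,50]
    - [0,0,0,0,-0.008,-0.105,50]
    - [0,0,0,0,-0.008,-0.12,50]
    - [0,0,0,0,-0.008,-0.12,50]

```text
time: 23.0
position: [0.493, -0.324, 0.0403]
tool_rot: [-3.134, -0.786, 1.574]
contact_force: [-0.2, 0.6, -1.0]
gripper_width: 0.719
finger_force: 54.8
```

No contact so far, and the rim should be about 5 mm above the bench. I'll creep down until it touches.

Request:
step_arm:
  rows:
    - [0,0,0,0,0,-0.004,50]
    - [0,0,0,0,0,-0.008,50]
    - [0,0,0,0,0,-0.01,50]
    - [0,0,0,0,0,-0.01,50]

```text
time: 23.5
position: [0.4932, -0.3243, 0.0377]
tool_rot: [-3.137, -0.785, 1.576]
contact_force: [0.5, -1.2, 8.9]
gripper_width: 0.724
finger_force: 54.7
```

Request:
step_arm:
  rows:
    - [0,0,0,0,0,0.002,60]
    - [0,0,0,0,0,0.002,75]
    - [0,0,0,0,0,0.002,85]
    - [0,0,0,0,0,0.002,85]
    - [0,0,0,0,0,0.002,85]
    - [0,0,0,0,-0.05,0.052,85]
    - [0,0,0,0,-0.12,0.122,85]
    - [0,0,0,0,-0.18,0.2,85]
    - [0,0,0,0,-0.2,0.3,85]
    - [0,0,0,0,-0.2,0.4,85]
    - [0,0,0,0,-0.2,0.4,85]

```text
time: 24.88
position: [0.4933, -0.4247, 0.2397]
tool_rot: [-3.141, -0.778, 1.579]
contact_force: [-0.8, 0.3, -0.1]
gripper_width: 0.993
finger_force: 0.0
```

```bash
python3 - <<'E'
from h import *
cb=np.array([.4932,-.3305,.076])
def ov(n,c,r):
    im=snap(n);k=400/(2*r);o=cv2.resize(im[c[1]-r:c[1]+r,c[0]-r:c[0]+r],(400,400),interpolation=cv2.INTER_CUBIC)
    for z in(0,-.076):
        a=np.pi/8+np.arange(8)*np.pi/4
        q=np.array([proj(n,cb+[.0336*np.cos(t),.0336*np.sin(t),z]) for t in a])
        cv2.polylines(o,[np.int32((q-np.array(c)+r+.5)*k)],True,(0,255,0),1)
    return o
cv2.imwrite("pics/k.png",np.hstack([ov("side",(297,290),40),ov("top",(368,214),40)]))
E
```

```text
['vertical_fov', 'cx', 'cy', 'R', 't']
```

View pics/k.png

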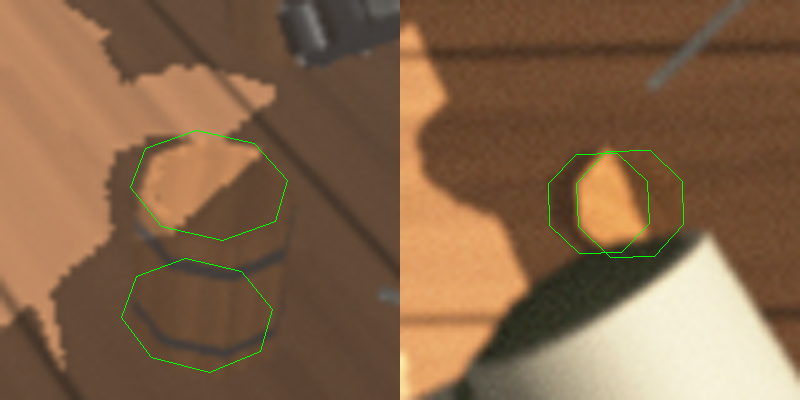

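The cup now stands mouth-down with the outlet hidden inside it. I'll move the arm clear and check the seating numerically.

Request:
step_arm:
  rows:
    - [0,0,0,0,0,0.12,85]
    - [0.0,0,0,0,0,0.24,85]
    - [-0.5,0,0,-0.05,0.12,0.26,85]
    - [-1,0,0,-0.1,0.24,0.26,85]
    - [-1,0,0,-0.15,0.36,0.26,85]
    - [-1,0,0,-0.15,0.48,0.26,85]
    - [-1,0,0,-0.15,0.6,0.26,85]
    - [-1,0,0,-0.15,0.72,0.26,85]
    - [-1,0,0,-0.15,0.84,0.26,85]
    - [-1,0,0,-0.15,0.9,0.26,85]
    - [-1,0,0,-0.15,0.9,0.26,85]

```text
time: 26.35
position: [0.417, 0.0286, 0.365]
tool_rot: [-3.131, -0.262, 1.578]
contact_force: [0.3, -0.9, -0.5]
gripper_width: 0.993
finger_force: 0.0
```

```bash
cat > seat.py <<'E'
from fit import *
from scipy.spatial.transform import Rotation as Ro
np.set_printoptions(precision=4,suppress=True)
im={n:snap(n) for n in("top","side")}; G={n:np.minimum(grad(n,im[n]),150) for n in im}
r=.0310/np.cos(np.pi/8)
def pts(p):
    x,y,z,w,a,b=p;T=Ro.from_rotvec([a,b,0]).as_matrix()
    return [poly(0,0,h,w,r,8)@T.T+[x,y,z] for h in(-.076,0)]
def cost(p):
    bot,top=pts(p);s=0
    for n in G:
        s+=line_score(G[n],n,top); h=hull(n,np.vstack([bot,top])); q=np.vstack([h,h[:1]])
        S=np.vstack([q[i]+(q[i+1]-q[i])*np.linspace(0,1,15)[:,None] for i in range(len(q)-1)]).astype(np.float32)
        s+=cv2.remap(G[n],S[:,0][None],S[:,1][None],cv2.INTER_LINEAR).mean()
    return -s
for z,t in((.076,.001),(.078,.1)):
    R=DE(cost,[(.478,.508),(-.347,-.313),(.074,.082) if t>.01 else (.0755,.0765),(-.2,.2),(-t,t),(-t,t)],seed=2,maxiter=60,popsize=10);print(R.x,R.fun)
for n in("top","side"): print(n,[(k,np.round(q["location"],1).tolist(),round(q["p"],2)) for k in("cup","cup_rim","socket_mouth","round_cup") for q in finder.spot_point(n,k)])
print(proj("top",(.493,-.329,.076)),proj("side",(.493,-.329,.076)),proj("side",(.493,-.329,0)))
cv2.imwrite("pics/side_fin.png",im["side"]);cv2.imwrite("pics/top_fin.png",im["top"])
E
python3 seat.py
```

```text
['vertical_fov', 'cx', 'cy', 'R', 't']
[ 0.4949 -0.3329  0.0756  0.1037  0.0004  0.0007] -297.80419921875
[ 0.4938 -0.3344  0.0786  0.1409 -0.0978  0.0078] -318.02606201171875
top [('cup', [373.8, 213.7], 0.98), ('cup', [221.0, 212.7], 0.8), ('cup_rim', [368.0, 215.6], 0.71), ('cup_rim', [217.5, 213.5], 0.7), ('round_cup', [314.1, 170.5], 0.56)]
side [('cup', [188.7, 254.9], 0.89), ('cup', [298.4, 287.6], 0.71), ('cup', [222.8, 210.8], 0.62), ('cup', [381.7, 325.4], 0.49), ('cup', [208.4, 179.0], 0.39), ('cup', [207.5, 191.4], 0.19), ('cup_rim', [189.5, 227.1], 0.69), ('cup_rim', [299.5, 314.8], 0.57), ('cup_rim', [208.1, 180.6], 0.21), ('round_cup', [313.3, 256.3], 0.95)]
[373.0513 214.3545] [297.8613 285.8752] [295.518 311.804]
```

```bash
sed -i '/^for z,t/,$d' seat.py; cat >> seat.py <<'E'
from scipy.optimize import minimize
G0=G
for sel in(("top",),("side",),("top","side")):
    G={n:G0[n] for n in sel}
    for ax in(0,1):
        out=[]
        for t in(-.15,-.1,-.05,0,.05,.1,.15):
            f=lambda v:cost([v[0],v[1],.076+.03*abs(t)*.9,v[2],t*(ax==0),t*(ax==1)])
            R=DE(f,[(.483,.504),(-.342,-.318),(-.15,.2)],seed=2,maxiter=15,popsize=8);out.append((t,round(R.fun),R.x.round(3).tolist()))
        print(sel,"xy"[ax],*out,sep="\n ")
E
python3 seat.py
```

```text
['vertical_fov', 'cx', 'cy', 'R', 't']
('top',)
 x
 (-0.15, -186, [0.494, -0.331, -0.091])
 (-0.1, -172, [0.494, -0.335, 0.087])
 (-0.05, -167, [0.494, -0.327, -0.018])
 (0, -164, [0.494, -0.329, -0.08])
 (0.05, -158, [0.494, -0.331, -0.12])
 (0.1, -149, [0.494, -0.326, -0.037])
 (0.15, -149, [0.493, -0.325, -0.035])
('top',)
 y
 (-0.15, -151, [0.494, -0.328, 0.155])
 (-0.1, -152, [0.492, -0.329, 0.154])
 (-0.05, -160, [0.493, -0.329, -0.02])
 (0, -164, [0.494, -0.329, -0.08])
 (0.05, -163, [0.495, -0.329, -0.024])
 (0.1, -158, [0.496, -0.331, -0.116])
 (0.15, -152, [0.495, -0.328, -0.064])
('side',)
 x
 (-0.15, -173, [0.483, -0.325, 0.129])
 (-0.1, -169, [0.484, -0.325, 0.184])
 (-0.05, -164, [0.485, -0.325, 0.16])
 (0, -157, [0.485, -0.325, 0.133])
 (0.05, -153, [0.483, -0.328, 0.194])
 (0.1, -144, [0.489, -0.342, 0.145])
 (0.15, -147, [0.488, -0.342, 0.117])
('side',)
 y
 (-0.15, -155, [0.483, -0.328, 0.197])
 (-0.1, -158, [0.483, -0.328, 0.197])
 (-0.05, -159, [0.484, -0.326, 0.2])
 (0, -157, [0.485, -0.325, 0.133])
 (0.05, -156, [0.484, -0.327, 0.093])
 (0.1, -153, [0.484, -0.328, 0.065])
 (0.15, -150, [0.484, -0.329, 0.034])
('top', 'side')
 x
 (-0.15, -325, [0.494, -0.334, 0.133])
 (-0.1, -317, [0.494, -0.335, 0.08])
 (-0.05, -293, [0.495, -0.334, 0.005])
 (0, -295, [0.495, -0.333, 0.059])
 (0.05, -291, [0.496, -0.332, 0.024])
 (0.1, -279, [0.495, -0.334, -0.025])
 (0.15, -266, [0.494, -0.333, 0.112])
('top', 'side')
 y
 (-0.15, -278, [0.494, -0.332, -0.033])
 (-0.1, -281, [0.495, -0.33, 0.109])
 (-0.05, -290, [0.494, -0.333, 0.154])
 (0, -295, [0.495, -0.333, 0.059])
 (0.05, -287, [0.497, -0.33, 0.034])
 (0.1, -280, [0.497, -0.33, 0.135])
 (0.15, -275, [0.491, -0.328, -0.146])
```

The images don't settle the tilt question, because shadow edges confound the fit. I'll probe the cup's top gently with shut fingers at two points.

Request:
step_arm:
  rows:
    - [-0.2,0,0,0,-0.1,0,40]
    - [-0.5,0,0,0.05,-0.22,0,0]
    - [-0.5,0,0,0.1,-0.34,0,0]
    - [-0.5,0,0,0.152,-0.46,0,0]
    - [-0.5,0,0,0.152,-0.58,-0.04,0]
    - [-0.5,0,0,0.152,-0.68,-0.16,0]
    - [-0.5,0,0,0.152,-0.68,-0.28,0]
    - [-0.5,0,0,0.152,-0.68,-0.4,0]
    - [-0.5,0,0,0.152,-0.68,-0.5,0]
    - [-0.5,0,0,0.152,-0.68,-0.548,0]
    - [-0.5,0,0,0.152,-0.68,-0.548,0]
    - [-0.5,0,0,0.152,-0.68,-0.548,0]

```text
time: 28.45
position: [0.4946, -0.3147, 0.0933]
tool_rot: [-3.134, 0.002, 1.573]
contact_force: [-0.5, 0.3, 0.4]
gripper_width: -0.002
finger_force: 0.0
```

Request:
step_arm:
  rows:
    - [0,0,0,0,0.01,-0.014,0]
    - [0,0,0,0,0.01,-0.02,0]
    - [0,0,0,0,0.01,-0.024,0]
    - [0,0,0,0,0.01,-0.028,0]
    - [0,0,0,0,0.01,-0.032,0]
    - [0,0,0,0,0.01,-0.032,0]

```text
time: 29.2
position: [0.4941, -0.3092, 0.0761]
tool_rot: [-3.133, 0.001, 1.573]
contact_force: [-1.3, 0.7, 3.0]
gripper_width: 0.003
finger_force: 1.5
```

Request:
step_arm:
  rows:
    - [0,0,0,0,0,0.03,0]
    - [0,0,0,0,-0.042,0.03,0]
    - [0,0,0,0,-0.082,0.03,0]
    - [0,0,0,0,-0.082,0.02,0]
    - [0,0,0,0,-0.082,0.012,0]
    - [0,0,0,0,-0.082,0.008,0]
    - [0,0,0,0,-0.082,0.008,0]

```text
time: 30.08
position: [0.494, -0.3496, 0.0796]
tool_rot: [-3.132, -0.0, 1.574]
contact_force: [0.3, -0.4, 0.6]
gripper_width: -0.002
finger_force: 0.0
```

Request:
step_arm:
  rows:
    - [0,0,0,0,0,-0.004,0]
    - [0,0,0,0,0,-0.008,0]
    - [0,0,0,0,0,-0.008,0]

```text
time: 30.45
position: [0.4942, -0.3502, 0.0761]
tool_rot: [-3.133, 0.001, 1.574]
contact_force: [-0.6, 0.3, 2.6]
gripper_width: 0.003
finger_force: 1.2
```

Both points touch at 76.1 mm, so the cup is level and fully seated. I'll retreat, take a last numeric look and hand in.

Request:
step_arm:
  rows:
    - [0,0,0,0,0,0.05,0]
    - [0,0,0,0,0,0.17,0]
    - [0,0,0,0,0,0.29,0]
    - [0,0,0,0,0.1,0.4,0]
    - [0,0,0,-0.05,0.22,0.4,0]
    - [0,0,0,-0.1,0.34,0.4,0]
    - [0,0,0,-0.1,0.46,0.4,0]
    - [0,0,0,-0.1,0.56,0.4,0]
    - [0,0,0,-0.1,0.56,0.4,0]
    - [0,0,0,-0.1,0.56,0.4,0]

```text
time: 31.7
position: [0.4441, -0.0704, 0.2758]
tool_rot: [-3.132, 0.001, 1.574]
contact_force: [-0.6, 0.2, -0.5]
gripper_width: 0.002
finger_force: 0.0
```

```bash
python3 - <<'E'
from h import *
for n in("top","side"):
    snap(n); print(n,[(k,np.round(q["location"],1).tolist(),round(q["p"],2)) for k in("cup","plug_head") for q in finder.spot_point(n,k)])
s=manip.state();print(s["time"],s["position"],s["contact_force"],s["joint_velocities"].round(3))
print(manip.hand_in())
E
```

```text
top [('cup', [373.8, 215.5], 0.64), ('cup', [271.3, 260.3], 0.49), ('plug_head', [280.9, 118.9], 0.45), ('plug_head', [181.0, 214.7], 0.41)]
side [('cup', [221.3, 212.2], 0.96), ('cup', [186.1, 255.9], 0.94), ('cup', [300.3, 288.4], 0.63), ('plug_head', [207.5, 177.8], 0.65), ('plug_head', [299.6, 314.4], 0.21)]
32.0 [ 0.44407597 -0.07092809  0.27564939] [-1.07447017 -0.40525954  0.03994566] [ 0.006 -0.003  0.002  0.001 -0.001  0.001]
the job is handed in; nothing more can be done
None
```

I handed the job in at 32.0 s: the plug stands in the tray and the octagonal cup stands mouth-down and level over the empty outlet, centred to within about 4 mm by my camera measurements; I meant to touch nothing else but did not re-measure the other items, and no verdict was returned.

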